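Re-rack the cleaned blow pins from the wash rack onto the set-up rail

ROBOT

A 6-joint arm with a two-finger parallel gripper is mounted at the origin on the work surface. World frame = base frame: x ahead of the robot, y to its left, z up, the work surface at z = 0. Lengths are in m, angles in rad, forces in N, time in s.
With the tool pointing down it reaches from about 0.375 to 0.9 m from the base axis. Payload 3.1 kg.
Tool frame: the origin (TCP) lies on the mounting face of the last link; the fingertips stand 182 mm ahead of it and the grasp point (between the pads) lies 164 mm ahead of it; z points along the fingers, y is the direction in which the jaws open and shut (so a half turn about z gives the same grasp; the last joint's range is limited). The gripper opens to 87 mm and grips with 3 to 60 N. Pads are 19 mm wide; open, the fingers measure 117 mm over their backs; the gripper's body (75 mm by 190 mm) begins 51 mm behind the grasp point.
Start: joints at [-1.357, 0.527, 1.433, -0, 1.181, -0.178], TCP at [0.239, -0.578, 0.405] pointing down, gripper open.
Joint ranges: [-3.08, 3.08], [-0.75, 2.2], [0.22, 2.44], [-1.43, 4.57], [0, 2.65], [-2.85, 2.85]. Speed limits (rad/s): [2.79, 2.79, 3.14, 3.14, 3.14, 3.14].

INTERFACE

Orientations are given as a unit quaternion [x, y, z, w].
In Python, from rig import robot, camera, camera_model gives the robot as it stands.
- The arm moves only by the tool drive_tool, never from a script. Its argument "plan" is a list that holds one entry, the list of rows, each a list of 6 numbers: the shift along the world's x, y, z in units of 2.5 cm (1.0 is 2.5 cm), then the turn, a rotation vector about the world's x, y, z in units of 6 degrees (1.0 is 6 degrees). A call has 1 to 8 rows; each row shifts and turns the commanded pose from where the row before left it; what a row does not reach is not made up. A row lasts 1/8 s, in which the tool goes at most 62.5 mm and 10.7 degrees, less where a joint would pass 70% of its speed; a pose out of reach is approached as far as the arm can. A call with a number of a shift or a turn outside -1 to 1 is refused whole. A call with a gripper value outside its range is refused whole. "grip" is the closure, from 0 (fully open) to 1 (shut), set as the call begins (left out, the last holds). The fingers move at their own pace and stop on an object; "force" is the grip in N (left out, the last holds). Time passes only in rows, so rows that do not move let the fingers close. It gives the time, the measured TCP pose, the force and the opening at its end, in the units of the state.
- robot.get_obs(): the state, without advancing time (a new reading comes with each control period).
- camera(name): name is "scene" or "top" or "wrist"; returns the picture (420x560x3 uint8, red, green, blue); there is no depth.
- camera_model(name): a dict with "K" (3x3 intrinsics, pixels), "world_to_cam" (4x4, takes a point from world to camera coordinates); the wrist camera has in their place "tool_from_camera" (4x4, takes a point from camera to tool coordinates, whose origin is the TCP and whose axes are the flange's). Camera axes: x right, y up, looking along -z (the intrinsics and any distortion apply to the point x, -y, -z); pixel columns grow to the right and rows downward; lengths in m; the calibration is good to about 2 mm. A picture is of the moment at which its call begins: read the wrist's pose just before it. camera_model takes no time and is no camera call.
- robot.hand_in(): hands the job in, once; it reports no verdict.
The state is a dict: "time": time; "q": joint angles; "joint_velocities": joint speeds; "joint_torque": joint torques, N m; "position": TCP position; "tool_rot": TCP orientation; "ft_force": force on the tool from outside, world axes, zero at the start; "moment": the same for the moment, N m; "grip_width": finger opening in m.
Only numpy, scipy, OpenCV 4.12 (cv2) and the standard library are available. Lean on these libraries where they do the work, as an engineer would, in place of code of your own. Each camera call takes 0.05 s, during which the arm holds its last target.

TASK

The four cleaned blow pins stand in a row in the wash rack, mixed up; move them over to the set-up rail so that the row follows the order of its nests: each pin upright in the nest cut for its foot, the smallest in the smallest recess and so on up to the largest, standing flat on the recess floor. Set each pin down on the floor of its recess before letting go, do not drop it in, and never let a pin or the oil can fall over.

Things in the scene. Friction and masses are not known exactly. Their poses are not given: they have to be found in the camera images.
- pin_small: smallest of four bare-steel blow pins, loose, about 140 g, upright on a round foot flange of 33 mm diameter, 8 mm thick; above it a plain cylindrical shank of 20 mm diameter from 8 to 56 mm above the foot (the place to grip), then a dark nose up to 66 mm. Pins stand in a row about 90 mm apart, foot 12 mm above the table. Origin: centre of the foot's underside; z points up along the pin.
- pin_medium: second smallest of four bare-steel blow pins, loose, about 220 g, upright on a round foot flange of 42 mm diameter, 8 mm thick; above it a plain cylindrical shank of 27 mm diameter from 8 to 56 mm above the foot (the place to grip), then a dark nose up to 70 mm. Pins stand in a row about 90 mm apart, foot 12 mm above the table. Origin: centre of the foot's underside; z points up along the pin.
- pin_large: second largest of four bare-steel blow pins, loose, about 340 g, upright on a round foot flange of 51 mm diameter, 8 mm thick; above it a plain cylindrical shank of 34 mm diameter from 8 to 56 mm above the foot (the place to grip), then a dark nose up to 74 mm. Pins stand in a row about 90 mm apart, foot 12 mm above the table. Origin: centre of the foot's underside; z points up along the pin.
- pin_xlarge: largest of four bare-steel blow pins, loose, about 480 g, upright on a round foot flange of 60 mm diameter, 8 mm thick; above it a plain cylindrical shank of 41 mm diameter from 8 to 56 mm above the foot (the place to grip), then a dark nose up to 78 mm. Pins stand in a row about 90 mm apart, foot 12 mm above the table. Origin: centre of the foot's underside; z points up along the pin.
- nest_small: fixed grey plastic nest block, 88 x 88 x 18 mm high, with the smallest of four round recesses: 49 mm diameter, 10 mm deep, black pad on its floor; for the smallest pin. Four nests sit in a row, 90 mm apart, in any order on the aluminium rail. Origin: centre of the underside, 12 mm above the table; recess floor 8 mm, rim 18 mm above it; z up, the row runs along y.
- nest_medium: fixed grey plastic nest block, 88 x 88 x 18 mm high, with the second smallest of four round recesses: 58 mm diameter, 10 mm deep, black pad on its floor; for the second smallest pin. Four nests sit in a row, 90 mm apart, in any order on the aluminium rail. Origin: centre of the underside, 12 mm above the table; recess floor 8 mm, rim 18 mm above it; z up, the row runs along y.
- nest_large: fixed grey plastic nest block, 88 x 88 x 18 mm high, with the second largest of four round recesses: 67 mm diameter, 10 mm deep, black pad on its floor; for the second largest pin. Four nests sit in a row, 90 mm apart, in any order on the aluminium rail. Origin: centre of the underside, 12 mm above the table; recess floor 8 mm, rim 18 mm above it; z up, the row runs along y.
- nest_xlarge: fixed grey plastic nest block, 88 x 88 x 18 mm high, with the largest of four round recesses: 76 mm diameter, 10 mm deep, black pad on its floor; for the largest pin. Four nests sit in a row, 90 mm apart, in any order on the aluminium rail. Origin: centre of the underside, 12 mm above the table; recess floor 8 mm, rim 18 mm above it; z up, the row runs along y.
- oil_can: small copper oil can, loose, 42 mm diameter, 75 mm high with a thin spout, standing on the end shelf of the wash rack in line with the pins, about 95 mm beyond the last pin. Origin: centre of its underside. Not to be handled.
Not all that is in view belongs to the job. What is shaped like the pin_xlarge but blue or yellow is not meant.

How it is judged:
At the end, for the whole second after the job is handed in: Each of the four pins stands in its own nest: foot centre within 12 mm of the nest's centre, foot on the recess floor (5 to 11.5 mm above the nest's underside), leaning less than 0.12 rad, at rest; the oil can still stands (horizontal distance between pin_small and nest_small below 0.012 m and z of pin_small in the frame of nest_small between 0.005 and 0.0115 m and angle between each of pin_small, pin_medium, pin_large, pin_xlarge's own z axis and vertical below 0.12 rad and linear speed of each of pin_small, pin_medium, pin_large, pin_xlarge below 0.02 m/s and angular speed of each of pin_small, pin_medium, pin_large, pin_xlarge below 0.3 rad/s and horizontal distance between pin_medium and nest_medium below 0.012 m and z of pin_medium in the frame of nest_medium between 0.005 and 0.0115 m and horizontal distance between pin_large and nest_large below 0.012 m and z of pin_large in the frame of nest_large between 0.005 and 0.0115 m and horizontal distance between pin_xlarge and nest_xlarge below 0.012 m and z of pin_xlarge in the frame of nest_xlarge between 0.005 and 0.0115 m and angle between oil_can's own z axis and vertical below 0.3 rad); the robot touches nothing.
It fails at once if a blow pin falls over or is tipped by more than 0.7 rad (angle between any of pin_small, pin_medium, pin_large, pin_xlarge's own z axis and vertical above 0.7 rad).
It fails at once if the oil can is knocked over (angle between oil_can's own z axis and vertical above 0.7 rad).
It fails at once if a pin is let go while its foot is still more than 12 mm above the floor of its nest (dropped in) ((horizontal distance between pin_small and nest_small below 0.03 m and z of pin_small in the frame of nest_small above 0.02 m and contact force between the fingers and pin_small below 0.05 N) or (horizontal distance between pin_medium and nest_medium below 0.03 m and z of pin_medium in the frame of nest_medium above 0.02 m and contact force between the fingers and pin_medium below 0.05 N) or (horizontal distance between pin_large and nest_large below 0.03 m and z of pin_large in the frame of nest_large above 0.02 m and contact force between the fingers and pin_large below 0.05 N) or (horizontal distance between pin_xlarge and nest_xlarge below 0.03 m and z of pin_xlarge in the frame of nest_xlarge above 0.02 m and contact force between the fingers and pin_xlarge below 0.05 N)).
It also fails if it takes over 102 s, if anything falls off the work surface, if the arm or the gripper's body presses on something with over 40 N, if the wrist force passes 120 N, or if a joint passes its speed limit or range.

## Working session

There is one attempt and no reset: what is moved stays moved. The work goes in short steps, Python scripts to look and compute and a tool call to move; the robot and the scene stay as the last step left them, time stands still between calls to the robot, and variables do not carry over. Pictures are saved under pics/ and viewed, and the job is handed in when it is done.

Besides the shell and the picture viewer there is one more tool, called after "Emit:" as name(argument=value, ...), one argument or row to a line, values as JSON. drive_tool: Moves the arm, as the interface text tells. Shifts and turns lie within -1 to 1; 1 stands for 2.5 cm of shift or 6 degrees of turn. Its arguments: {"type":"object","properties":{"plan":{"type":"array","items":{"type":"array","items":{"type":"array","items":{"type":"number","minimum":-1,"maximum":1}}}},"grip":{"type":"number"},"force":{"type":"number"}},"required":["plan"]}

```bash
ls; mkdir -p pics; python3 - <<'E'
from rig import robot,camera,camera_model
import cv2
for n in ["scene","top"]:
    cv2.imwrite(f"pics/{n}0.png",camera(n)[:,:,::-1]); m=camera_model(n); print(n,m)
print(robot.get_obs())
print(camera_model("wrist"))
E
```

```text
pics
scene {'K': array([[436.8819634 ,   0.        , 283.93612378],
       [  0.        , 436.8819634 , 206.50596207],
       [  0.        ,   0.        ,   1.        ]]), 'world_to_cam': array([[-0.7811379 ,  0.62433467,  0.00545857,  0.38448323],
       [-0.42545243, -0.53866389,  0.72720798,  0.19850491],
       [ 0.45696149,  0.56572735,  0.68639548, -1.17307233],
       [ 0.        ,  0.        ,  0.        ,  1.        ]])}
top {'K': array([[388.42629211,   0.        , 277.11935988],
       [  0.        , 388.42629211, 209.95780155],
       [  0.        ,   0.        ,   1.        ]]), 'world_to_cam': array([[-0.00281693, -0.99983566, -0.01790835,  0.05010586],
       [ 0.98471553, -0.00589217,  0.17407072, -0.49760216],
       [-0.17414763, -0.01714429,  0.9845703 , -0.66486703],
       [ 0.        ,  0.        ,  0.        ,  1.        ]])}
{'time': 0.1, 'q': array([-1.35749812e+00,  5.28384463e-01,  1.43378338e+00, -2.41016426e-05,
        1.18140250e+00, -1.78510482e-01]), 'joint_velocities': array([-0.00059743, -0.00036799, -0.00179344, -0.00101977, -0.00066454,
        0.
[... 270 characters left out ...]
e-05, -9.88504067e-04]), 'ft_force': array([ 0.37751617, -0.03693118, -0.32976748]), 'moment': array([ 0.03464362, -0.03464891,  0.0157293 ]), 'grip_width': 0.08724808947880505}
{'K': array([[369.63279246,   0.        , 284.06336402],
       [  0.        , 369.63279246, 211.17085821],
       [  0.        ,   0.        ,   1.        ]]), 'tool_from_camera': array([[ 3.21731398e-04,  9.57754843e-01,  2.87585739e-01,
         7.79348844e-02],
       [ 9.99999948e-01, -3.07499145e-04, -9.46590265e-05,
        -1.05366160e-03],
       [-2.22777230e-06,  2.87585754e-01, -9.57754892e-01,
         2.03063159e-02],
       [ 0.00000000e+00,  0.00000000e+00,  0.00000000e+00,
         1.00000000e+00]])}
```

View pics/scene0.png

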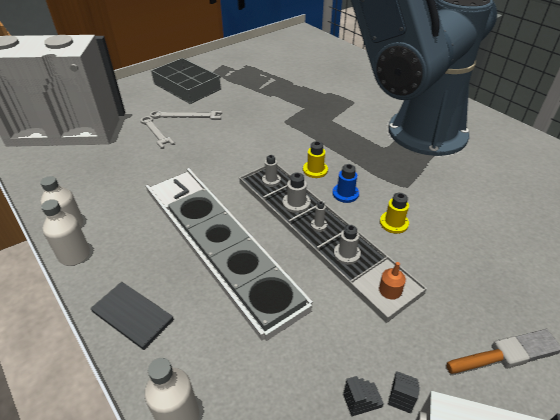

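View pics/top0.png

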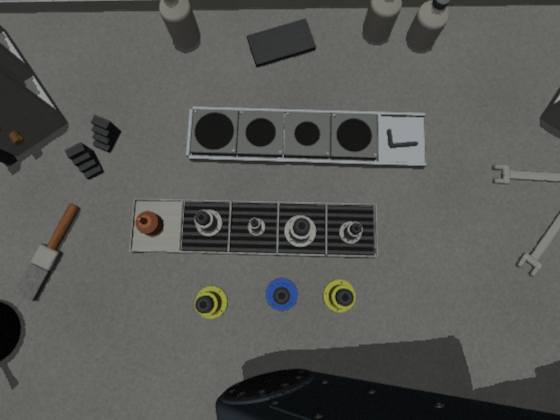

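```bash
python3 - <<'E'
import cv2,numpy as np
t=cv2.imread("pics/top0.png"); s=cv2.imread("pics/scene0.png")
cv2.imwrite("pics/topc.png",cv2.resize(t[100:325,125:435],None,fx=2.5,fy=2.5,interpolation=cv2.INTER_CUBIC))
cv2.imwrite("pics/scenec.png",cv2.resize(s[130:340,140:440],None,fx=2.6,fy=2.6,interpolation=cv2.INTER_CUBIC))
E
```

```text
(no output)
```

View pics/topc.png

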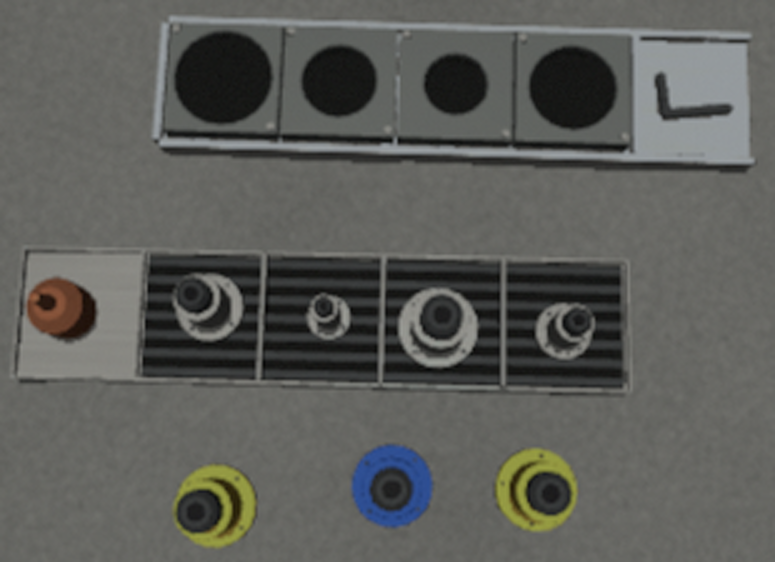

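View pics/scenec.png

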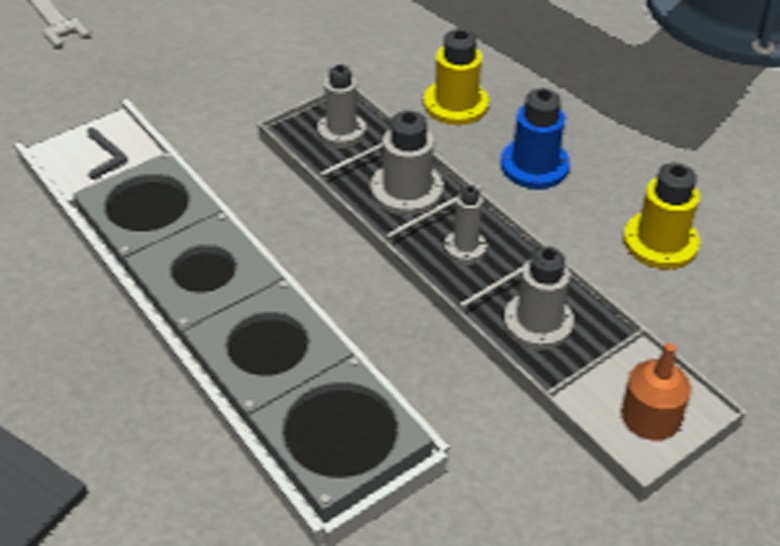

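```bash
cat > h.py <<'E'
import numpy as np,cv2
from rig import robot,camera,camera_model
def ray(n,px,M=None):
    m=camera_model(n); K=m['K']
    if n=="wrist":
        T=M
    else: T=np.linalg.inv(m['world_to_cam'])
    d=np.array([(px[0]-K[0,2])/K[0,0],-(px[1]-K[1,2])/K[1,1],-1.0])
    return T[:3,3],T[:3,:3]@d
def onz(n,px,z,M=None):
    o,d=ray(n,px,M); return o+d*((z-o[2])/d[2])
def proj(n,p):
    m=camera_model(n); c=m['world_to_cam']@np.r_[p,1]; K=m['K']
    return np.array([K[0,2]+K[0,0]*c[0]/-c[2],K[1,2]-K[1,1]*c[1]/-c[2]])
def fit(n,mask,z,M=None):
    "contour points cast onto z; circle from minEnclosing and lsq"
    cs,_=cv2.findContours(mask,cv2.RETR_EXTERNAL,cv2.CHAIN_APPROX_NONE)
    c=max(cs,key=cv2.contourArea); c=cv2.convexHull(c)[:,0].astype(float)
    P=np.array([onz(n,p,z,M)[:2] for p in c])
    A=np.c_[2*P,np.ones(len(P))]; s=np.linalg.lstsq(A,(P**2).sum(1),rcond=None)[0]
    r=np.sqrt(s[2]+s[0]**2+s[1]**2); res=np.abs(np.hypot(*(P-s[:2]).T)-r).max()
    return s[:2],2*r,res
E
python3 - <<'E'
from h import *
t=cv2.imread("pics/top0.png"); s=cv2.imread("pics/scene0.png")
g=t.max(2); hsv=cv2.cvtColor(t,cv2.COLOR_BGR2HSV)
dark=(g<45).astype(np.uint8)*255
for u,v in [(214,131),(261,132),(307,133),(354,135)]:
    m=dark.copy(); _,l=cv2.connectedComponents(m); m=((l==l[v,u])*255).astype(np.uint8)
    for z in (.030,.020): print("nest",(u,v),z,*fit("top",m,z))
gs=s.max(2); d2=(gs<60).astype(np.uint8)*255
for u,v in [(197,208),(218,233),(243,262),(270,295)]:
    _,l=cv2.connectedComponents(d2); m=((l==l[v,u])*255).astype(np.uint8)
    print("nest scene",(u,v),*fit("scene",m,.030),m.sum()/255)
print([g[v,200:230].tolist() for v in (131,)], g[131,225:245], gs[295,235:305])
E
```

```text
nest (214, 131) 0.03 [0.65748551 0.17052134] 0.07382258260877196 0.00036636160265921675
nest (214, 131) 0.02 [0.6614614  0.17241362] 0.07485923666344606 0.0003715062376401096
nest (261, 132) 0.03 [0.65359259 0.08053247] 0.05579036470058806 0.0003695963808138039
nest (261, 132) 0.02 [0.65751382 0.08116109] 0.05657380122818866 0.0003747864401798459
nest (307, 133) 0.03 [ 0.65035809 -0.009332  ] 0.04697480811182806 0.0003570777461185913
nest (307, 133) 0.02 [ 0.6542339  -0.00996531] 0.0476344521336827 0.00036209201249247716
nest (354, 135) 0.03 [ 0.64651208 -0.09920383] 0.0646601291847104 0.0003911402441604678
nest (354, 135) 0.02 [ 0.65033388 -0.10109916] 0.06556811943275118 0.00039663283335718974
nest scene (197, 208) [ 0.6484167  -0.09819145] 0.06240101265743542 0.005137380081883108 478.0
nest scene (218, 233) [ 0.65193457 -0.00913671] 0.045680334129125054 0.0007801063793002327 294.0
nest scene (243, 262) [0.65559597 0.08165601] 0.05424909671020093 0.0037888696847968653 519.0
nest scene (270, 295) [0.65938451 0.17162062] 0.07217246613452163 0.003062278013249868 1137.0
[[19, 25, 23, 23, 22, 22, 21, 22, 23, 23, 23, 24, 23, 20, 22, 21, 22, 20, 24, 21, 21, 23, 24, 26, 22, 24, 23, 22, 25, 24]] [ 24  23  22  25  24  22  20  22  45  81 100  84  59  88 100 100 101  99
 101  95] [218 168  55  55  67 118 141 141 141 140 141 141 141 117  66  35  39  39
  40  38  39  38  40  38  38  39  38  39  40  38  38  38  40  41  39  40
  40  40  37  38  39  39  40  38  37  40  41  41  40  38  40  41  39  38
  40  40  40  81 126 141 141 141 141 141 141 141 141 141 190 226]
```

```bash
python3 - <<'E'
from h import *
from scipy.optimize import least_squares
D=dict(l=(208,222,.051,.086),s=(256,227,.033,.078),x=(300,231,.060,.090),m=(351,232,.042,.082))
def hull(n,im,u,v,w,thr):
    hsv=cv2.cvtColor(im,cv2.COLOR_BGR2HSV); g=im.max(2)
    m=((g>thr)&(hsv[:,:,1]<40)).astype(np.uint8)*255
    roi=np.zeros_like(m); roi[v-w:v+w,u-w:u+w]=255
    m&=roi
    m=cv2.morphologyEx(m,cv2.MORPH_OPEN,np.ones((3,3),np.uint8))
    cs,_=cv2.findContours(m,cv2.RETR_EXTERNAL,cv2.CHAIN_APPROX_NONE)
    return max(cs,key=cv2.contourArea)[:,0].astype(float)
t=cv2.imread("pics/top0.png"); s=cv2.imread("pics/scene0.png")
for k,(u,v,d,h) in D.items():
    c=hull("top",t,u,v,20,105)
    P=np.array([onz("top",p,.020)[:2] for p in c])
    r=d/2-.0008
    f=least_squares(lambda q:np.hypot(*(P-q).T)-r,P.mean(0),loss="soft_l1",f_scale=.001)
    rs=np.abs(f.fun); p=f.x
    print(k,p,"inliers",(rs<.0015).mean(), "nose top px: top",proj("top",[*p,h]),"scene",proj("scene",[*p,h]),"foot scene",proj("scene",[*p,.012]))
    for n,im in (("top",t),("scene",s)):
        for z in (.020,): 
            q=np.array([proj(n,[p[0]+d/2*np.cos(a),p[1]+d/2*np.sin(a),z]) for a in np.linspace(0,6.28,40)])
            cv2.polylines(im,[(q*16).round().astype(np.int32)],True,(0,0,255),1,cv2.LINE_AA,4)
        cc=proj(n,[*p,h]); cv2.circle(im,(int(cc[0]*16),int(cc[1]*16)),16,(0,255,0),1,cv2.LINE_AA,4)
a=cv2.resize(t[190:260,125:385],None,fx=3,fy=3,interpolation=cv2.INTER_CUBIC)
b=cv2.resize(s[140:290,250:400],None,fx=2.6,fy=2.6,interpolation=cv2.INTER_CUBIC)
b=cv2.copyMakeBorder(b,0,0,0,a.shape[1]-b.shape[1],0)
cv2.imwrite("pics/chk.png",np.vstack([a,b]))
E
```

```text
l [0.47748081 0.18049267] inliers 0.17647058823529413 nose top px: top [199.46080064 217.83357033] scene [352.55114049 228.15100149] foot scene [348.21544112 254.68709688]
s [0.47555604 0.06113391] inliers 0.3888888888888889 nose top px: top [269.16830335 219.26326047] scene [309.91939192 196.4504466 ] foot scene [308.45764105 219.91749938]
x [0.46410595 0.00263978] inliers 0.2524271844660194 nose top px: top [303.45135303 224.69927026] scene [295.66054326 174.8360988 ] foot scene [294.80513095 202.66905969]
m [ 0.46079517 -0.09060122] inliers 0.16666666666666666 nose top px: top [357.94601584 226.97709715] scene [269.52702883 155.9071799 ] foot scene [270.04953266 180.44204955]
```

View pics/chk.png

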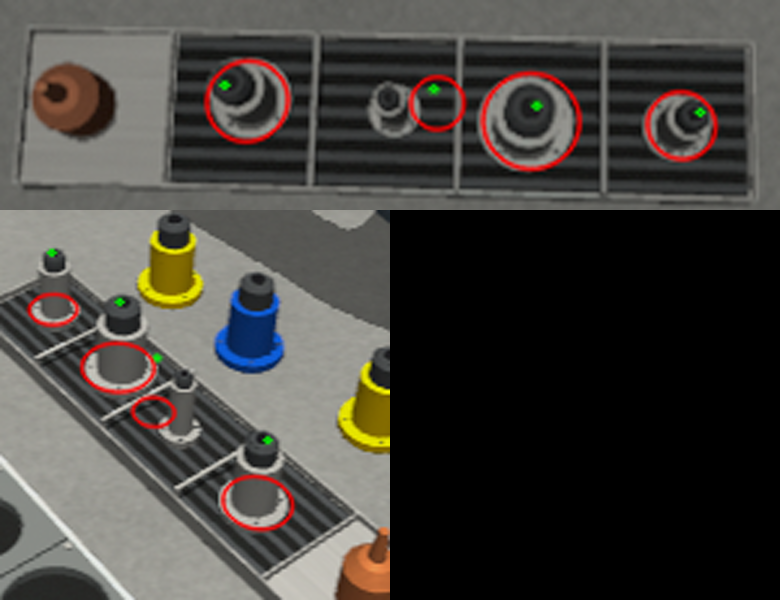

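```bash
cat > pins.py <<'E'
from h import *
def circ(n,im,u,v,w,d,z,thr,M=None,sat=60):
    hsv=cv2.cvtColor(im,cv2.COLOR_BGR2HSV); g=im.max(2)
    m=((g>thr)&(hsv[:,:,1]<sat)).astype(np.uint8)*255
    roi=np.zeros_like(m); roi[v-w:v+w,u-w:u+w]=255; m&=roi
    cs,_=cv2.findContours(m,cv2.RETR_LIST,cv2.CHAIN_APPROX_NONE)
    c=np.vstack([x[:,0] for x in cs]).astype(float)
    P=np.array([onz(n,p,z,M)[:2] for p in c]); r=d/2-.0007
    best=None; c0=onz(n,(u,v),z,M)[:2]
    for dx in np.arange(-.014,.0141,.0005):
        for dy in np.arange(-.014,.0141,.0005):
            q=c0+[dx,dy]; e=np.abs(np.hypot(*(P-q).T)-r)
            # angular coverage of inliers
            a=np.arctan2(*(P-q)[e<.0014].T); k=len(set((a*8//np.pi).astype(int)))
            sc=k*1000+(e<.0014).sum()
            if best is None or sc>best[0]: best=(sc,k,q)
    q=best[2]
    for _ in range(5):
        I=P[np.abs(np.hypot(*(P-q).T)-r)<.0016]; dv=I-q; l=np.hypot(*dv.T)[:,None]
        J=dv/l; q=q+np.linalg.lstsq(J,(l[:,0]-r),rcond=None)[0]
    return q,best[1]
E
python3 - <<'E'
from pins import *
D=dict(l=(208,223,.051,.086),s=(257,228,.033,.078),x=(300,231,.060,.090),m=(351,232,.042,.082))
t=cv2.imread("pics/top0.png"); s=cv2.imread("pics/scene0.png"); t0=t.copy()
for k,(u,v,d,h) in D.items():
    p,cov=circ("top",t0,u,v,{'l':19,'s':13,'x':20,'m':17}[k],d,.020,95)
    print(k,p,cov)
    for n,im in (("top",t),("scene",s)):
        q=np.array([proj(n,[p[0]+d/2*np.cos(a),p[1]+d/2*np.sin(a),.02]) for a in np.linspace(0,6.28,40)])
        cv2.polylines(im,[(q*16).round().astype(np.int32)],True,(0,0,255),1,cv2.LINE_AA,4)
        cc=proj(n,[*p,h]); cv2.circle(im,(int(cc[0]*16),int(cc[1]*16)),16,(0,255,0),1,cv2.LINE_AA,4)
a=cv2.resize(t[190:260,125:385],None,fx=3,fy=3,interpolation=cv2.INTER_CUBIC)
b=cv2.resize(s[140:290,250:400],None,fx=2.6,fy=2.6,interpolation=cv2.INTER_CUBIC)
b=cv2.copyMakeBorder(b,0,0,0,a.shape[1]-b.shape[1],0)
cv2.imwrite("pics/chk2.png",np.vstack([a,b]))
E
```

```text
l [0.47938023 0.17809975] 15
s [0.47133668 0.08799577] 16
x [0.46296792 0.0061939 ] 16
m [ 0.45990306 -0.08793625] 15
```

View pics/chk2.png

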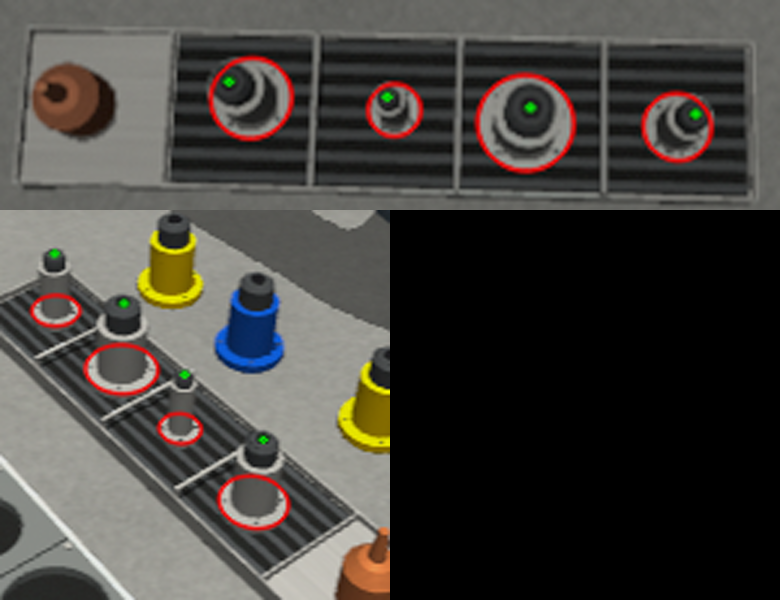

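Emit:
drive_tool(
  plan=[
    [[0.44, 0.98, -0.2, 0, 0, 0.56], [0.44, 0.98, -0.2, 0, 0, 0.56], [0.44, 0.98, -0.2, 0, 0, 0.56], [0.44, 0.98, -0.2, 0, 0, 0.56], [0.44, 0.98, -0.2, 0, 0, 0.56], [0.44, 0.98, -0.2, 0, 0, 0.56], [0.44, 0.98, -0.2, 0, 0, 0.56], [0.44, 0.98, -0.2, 0, 0, 0.56]],
  ],
  grip=0,
  force=25,
)

```text
time: 1.1
position: [0.3269, -0.3807, 0.3643]
tool_rot: [0.908, 0.418, 0.0, -0.0]
ft_force: [0.2, -0.5, 0.2]
grip_width: 0.0868
```

Emit:
drive_tool(
  plan=[
    [[0.44, 0.98, -0.2, 0, 0, 0.56], [0.44, 0.98, -0.2, 0, 0, 0.56], [0.44, 0.98, -0.2, 0, 0, 0.56], [0.44, 0.98, -0.2, 0, 0, 0.56], [0.44, 0.98, -0.2, 0, 0, 0.56], [0.44, 0.98, -0.2, 0, 0, 0.56], [0.44, 0.98, -0.2, 0, 0, 0.56], [0.44, 0.98, -0.2, 0, 0, 0.56]],
  ],
)

```text
time: 2.1
position: [0.4149, -0.1847, 0.3244]
tool_rot: [0.786, 0.618, -0.0, -0.0]
ft_force: [0.8, 0.3, 0.1]
grip_width: 0.087
```

Emit:
drive_tool(
  plan=[
    [[0.44, 0.98, -0.2, 0, 0, 0.56], [0.44, 0.98, -0.2, 0, 0, 0.56], [0.44, 0.98, -0.2, 0, 0, 0.56], [0.44, 0.98, -0.2, 0, 0, 0.56], [0, 0, 0, 0, 0, 0], [0, 0, 0, 0, 0, 0]],
  ],
)

```text
time: 2.85
position: [0.4586, -0.0879, 0.3047]
tool_rot: [0.709, 0.705, -0.0, -0.0]
ft_force: [-0.4, 0.9, -1.1]
grip_width: 0.0871
```

```bash
python3 - <<'E'
from pins import *
from scipy.spatial.transform import Rotation as Rn
o=robot.get_obs(); im=camera("wrist")[:,:,::-1].copy()
T=np.eye(4);T[:3,:3]=Rn.from_quat(o['tool_rot']).as_matrix();T[:3,3]=o['position']
M=T@camera_model("wrist")['tool_from_camera']; np.save("M.npy",M)
W=np.linalg.inv(M);K=camera_model("wrist")['K']
def pj(p):
    c=W@np.r_[p,1]; return np.array([K[0,2]+K[0,0]*c[0]/-c[2],K[1,2]-K[1,1]*c[1]/-c[2]])
for p,d,h in [((.460,-.088),.042,.082),((.463,.006),.06,.09),((.471,.088),.033,.078)]:
    q=np.array([pj([p[0]+d/2*np.cos(a),p[1]+d/2*np.sin(a),.02]) for a in np.linspace(0,6.28,40)])
    cv2.polylines(im,[(q*16).round().astype(np.int32)],True,(0,0,255),1,cv2.LINE_AA,4)
    c=pj([*p,h]); cv2.circle(im,(int(c[0]),int(c[1])),2,(0,255,0),-1)
cv2.imwrite("pics/w1.png",im)
E
```

```text
(no output)
```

View pics/w1.png

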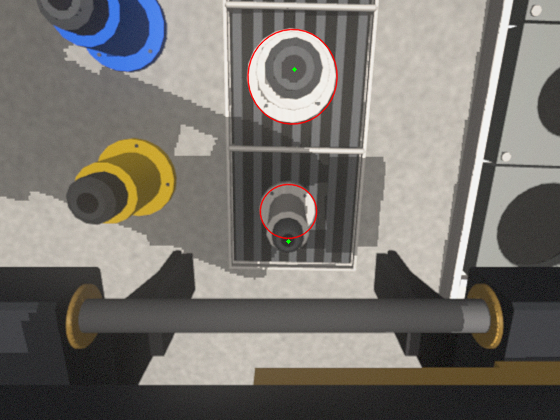

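Emit:
drive_tool(
  plan=[
    [[0.06, 0, -0.9, 0, 0, 0], [0, 0, -0.9, 0, 0, 0], [0, 0, -0.9, 0, 0, 0], [0, 0, -0.85, 0, 0, 0], [0, 0, 0, 0, 0, 0]],
  ],
)

```text
time: 3.52
position: [0.4597, -0.0884, 0.2151]
tool_rot: [0.71, 0.704, -0.001, -0.001]
ft_force: [-0.1, 0.9, -0.4]
grip_width: 0.0872
```

Emit:
drive_tool(
  plan=[
    [[0, 0, 0, 0, 0, 0], [0, 0, 0, 0, 0, 0], [0, 0, 0, 0, 0, 0], [0, 0, 0, 0, 0, 0], [0, 0, 0, 0, 0, 0], [0, 0, 0, 0, 0, 0], [0, 0, 0, 0, 0, 0]],
  ],
  grip=1,
  force=30,
)

```text
time: 4.4
position: [0.4602, -0.0876, 0.216]
tool_rot: [0.709, 0.705, 0.0, 0.0]
ft_force: [-0.1, -0.0, 1.1]
grip_width: 0.0259
```

Emit:
drive_tool(
  plan=[
    [[0, 0, 0.5, 0, 0, 0], [0, 0, 0.8, 0, 0, 0], [0, 0, 0.9, 0, 0, 0], [0, 0, 0.9, 0, 0, 0], [0, 0, 0.9, 0, 0, 0], [0, 0, 0, 0, 0, 0]],
  ],
)

```text
time: 5.15
position: [0.4604, -0.0876, 0.3177]
tool_rot: [0.709, 0.705, 0.001, 0.002]
ft_force: [-0.6, 0.0, -1.9]
grip_width: 0.0264
```

Emit:
drive_tool(
  plan=[
    [[0.97, 0.84, 0, 0, 0, 0], [0.97, 0.84, 0, 0, 0, 0], [0.97, 0.84, 0, 0, 0, 0], [0.97, 0.84, 0, 0, 0, 0], [0.97, 0.84, 0, 0, 0, 0], [0.97, 0.84, 0, 0, 0, 0], [0.97, 0.84, 0, 0, 0, 0], [0.97, 0.84, 0, 0, 0, 0]],
  ],
)

```text
time: 6.15
position: [0.6543, 0.0812, 0.3142]
tool_rot: [0.709, 0.705, -0.001, -0.001]
ft_force: [-0.0, -0.6, -1.5]
grip_width: 0.0268
```

Emit:
drive_tool(
  plan=[
    [[0, 0, 0, 0, 0, 0], [0, 0, -0.8, 0, 0, 0], [0, 0, -0.8, 0, 0, 0], [0, 0, 0, 0, 0, 0]],
  ],
)

```text
time: 6.65
position: [0.6523, 0.0799, 0.2732]
tool_rot: [0.709, 0.705, -0.003, -0.003]
ft_force: [-0.5, 0.4, -0.9]
grip_width: 0.0263
```

```bash
cat > look.py <<'E'
from h import *
from scipy.spatial.transform import Rotation as Rn
import sys
n=sys.argv[1]; o=robot.get_obs(); im=camera("wrist")[:,:,::-1].copy(); tp=camera("top")[:,:,::-1].copy()
print(o['position'],o['tool_rot'],o['ft_force'],o['time'])
a=cv2.resize(im,(400,300)); b=cv2.resize(camera("scene")[130:340,140:440,::-1],(400,280)); 
c=cv2.resize(tp[100:310,125:435],(400,271))
cv2.imwrite(f"pics/{n}.png",np.vstack([np.hstack([a,cv2.copyMakeBorder(c,0,29,0,0,0)]),np.hstack([b,b*0])]))
cv2.imwrite(f"pics/{n}_wrist.png",im)
E
python3 look.py m1
```

```text
[0.65234099 0.07986204 0.27321162] [ 0.70942797  0.70476813 -0.00261529 -0.00264533] [-0.51219365  0.35611763 -0.86536287] 6.65
```

View pics/m1.png

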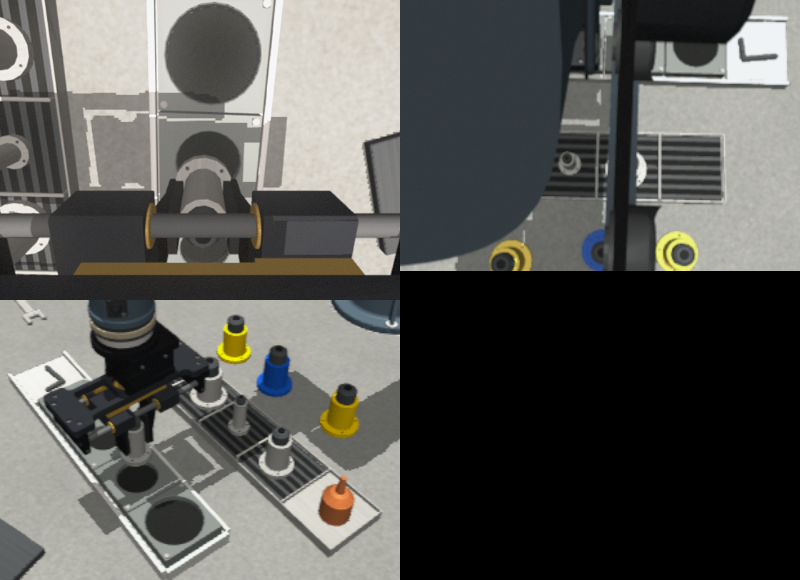

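Emit:
drive_tool(
  plan=[
    [[0, 0, -0.7, 0, 0, 0], [0, 0, -0.6, 0, 0, 0], [0, 0, -0.3, 0, 0, 0], [0, 0, 0, 0, 0, 0]],
  ],
)

```text
time: 7.3
position: [0.6538, 0.0804, 0.2347]
tool_rot: [0.709, 0.705, -0.001, -0.001]
ft_force: [0.3, 0.8, -1.5]
grip_width: 0.0262
```

Emit:
drive_tool(
  plan=[
    [[0, 0, -0.16, 0, 0, 0], [0, 0, -0.16, 0, 0, 0], [0, 0, -0.08, 0, 0, 0], [0, 0, 0, 0, 0, 0]],
  ],
)

```text
time: 7.8
position: [0.6541, 0.0804, 0.2259]
tool_rot: [0.709, 0.705, -0.0, -0.0]
ft_force: [-0.2, 1.0, -1.3]
grip_width: 0.0265
```

Emit:
drive_tool(
  plan=[
    [[0, 0, -0.06, 0, 0, 0], [0, 0, -0.06, 0, 0, 0], [0, 0, 0, 0, 0, 0]],
  ],
)

```text
time: 8.18
position: [0.6543, 0.0804, 0.224]
tool_rot: [0.709, 0.705, 0.0, 0.0]
ft_force: [-1.4, -0.1, 4.9]
grip_width: 0.0262
```

Emit:
drive_tool(
  plan=[
    [[0, 0, 0, 0, 0, 0], [0, 0, 0, 0, 0, 0], [0, 0, 0, 0, 0, 0], [0, 0, 0, 0, 0, 0], [0, 0, 0, 0, 0, 0], [0, 0, 0, 0, 0, 0]],
  ],
  grip=0,
)

```text
time: 8.93
position: [0.6542, 0.0804, 0.223]
tool_rot: [0.709, 0.705, -0.0, -0.0]
ft_force: [-0.6, 0.7, 0.0]
grip_width: 0.0786
```

Emit:
drive_tool(
  plan=[
    [[0, 0, 0.6, 0, 0, 0], [0, 0, 1, 0, 0, 0], [0, 0, 1, 0, 0, 0], [0, 0, 1, 0, 0, 0], [0, 0, 0, 0, 0, 0]],
  ],
)

```text
time: 9.55
position: [0.6551, 0.0804, 0.3164]
tool_rot: [0.709, 0.705, 0.002, 0.002]
ft_force: [0.9, -0.4, -0.3]
grip_width: 0.087
```

Emit:
drive_tool(
  plan=[
    [[-0.92, 0.04, 0, 0, 0, 0], [-0.92, 0.04, 0, 0, 0, 0], [-0.92, 0.04, 0, 0, 0, 0], [-0.92, 0.04, 0, 0, 0, 0], [-0.92, 0.04, 0, 0, 0, 0], [-0.92, 0.04, 0, 0, 0, 0], [-0.92, 0.04, 0, 0, 0, 0], [-0.92, 0.04, 0, 0, 0, 0]],
  ],
)

```text
time: 10.55
position: [0.4691, 0.0884, 0.3125]
tool_rot: [0.709, 0.705, -0.0, -0.0]
ft_force: [-0.3, -0.7, -0.7]
grip_width: 0.0869
```

```bash
python3 look.py m2
```

```text
[0.46906325 0.08843178 0.31245446] [ 7.09260448e-01  7.04946241e-01 -4.47374824e-04 -4.63353032e-04] [-0.29050578 -0.7233658  -0.70562664] 10.55
```

View pics/m2.png

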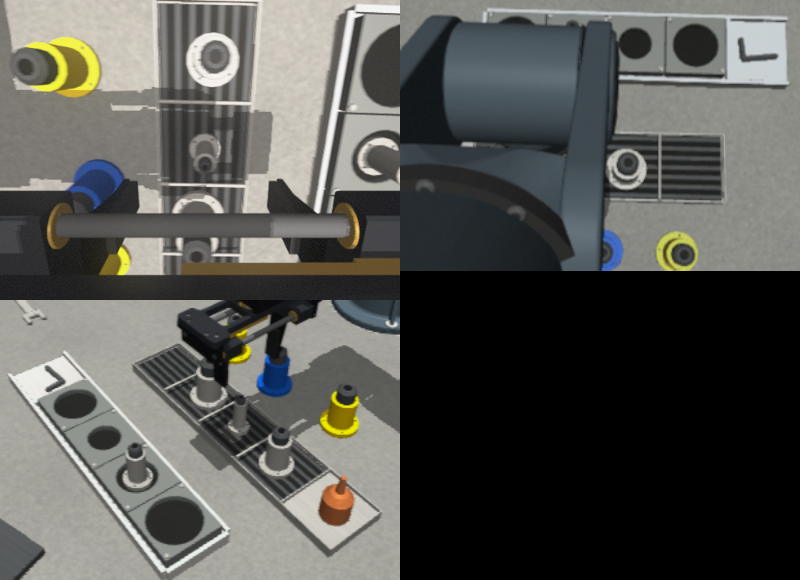

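Emit:
drive_tool(
  plan=[
    [[0.04, 0, -0.96, 0, 0, 0], [0, 0, -0.96, 0, 0, 0], [0, 0, -0.96, 0, 0, 0], [0, 0, -0.96, 0, 0, 0], [0, 0, 0, 0, 0, 0]],
  ],
)

```text
time: 11.32
position: [0.4719, 0.0882, 0.2154]
tool_rot: [0.709, 0.705, -0.001, -0.001]
ft_force: [-0.5, 0.0, 0.2]
grip_width: 0.0868
```

Emit:
drive_tool(
  plan=[
    [[0, 0, 0, 0, 0, 0], [0, 0, 0, 0, 0, 0], [0, 0, 0, 0, 0, 0], [0, 0, 0, 0, 0, 0], [0, 0, 0, 0, 0, 0], [0, 0, 0, 0, 0, 0], [0, 0, 0, 0, 0, 0], [0, 0, 0, 0, 0, 0]],
  ],
  grip=1,
  force=25,
)

```text
time: 12.32
position: [0.4713, 0.0884, 0.217]
tool_rot: [0.709, 0.705, 0.0, 0.0]
ft_force: [0.7, -0.4, -0.5]
grip_width: 0.0195
```

Emit:
drive_tool(
  plan=[
    [[0, 0, 0.5, 0, 0, 0], [0, 0, 0.8, 0, 0, 0], [0, 0, 0.9, 0, 0, 0], [0, 0, 0.9, 0, 0, 0], [0, 0, 0.9, 0, 0, 0], [0, 0, 0, 0, 0, 0]],
  ],
)

```text
time: 13.08
position: [0.4714, 0.0884, 0.3188]
tool_rot: [0.709, 0.705, 0.001, 0.002]
ft_force: [0.7, 0.4, -1.6]
grip_width: 0.0192
```

Emit:
drive_tool(
  plan=[
    [[0.9, -0.49, 0, 0, 0, 0], [0.9, -0.49, 0, 0, 0, 0], [0.9, -0.49, 0, 0, 0, 0], [0.9, -0.49, 0, 0, 0, 0], [0.9, -0.49, 0, 0, 0, 0], [0.9, -0.49, 0, 0, 0, 0], [0.9, -0.49, 0, 0, 0, 0], [0.9, -0.49, 0, 0, 0, 0]],
  ],
)

```text
time: 14.08
position: [0.6513, -0.0099, 0.3153]
tool_rot: [0.709, 0.705, -0.001, -0.001]
ft_force: [1.1, -1.2, -1.8]
grip_width: 0.0195
```

Emit:
drive_tool(
  plan=[
    [[0, 0, 0, 0, 0, 0], [0, 0, -0.8, 0, 0, 0], [0, 0, -0.8, 0, 0, 0], [0, 0, -0.6, 0, 0, 0], [0, 0, -0.6, 0, 0, 0], [0, 0, -0.4, 0, 0, 0], [0, 0, 0, 0, 0, 0]],
  ],
)

```text
time: 14.95
position: [0.6508, -0.0095, 0.2361]
tool_rot: [0.709, 0.705, -0.001, -0.001]
ft_force: [-0.2, -0.4, -1.2]
grip_width: 0.0194
```

Emit:
drive_tool(
  plan=[
    [[0, 0, -0.16, 0, 0, 0], [0, 0, -0.16, 0, 0, 0], [0, 0, -0.08, 0, 0, 0], [0, 0, -0.06, 0, 0, 0], [0, 0, -0.06, 0, 0, 0], [0, 0, 0, 0, 0, 0]],
  ],
)

```text
time: 15.7
position: [0.6513, -0.0096, 0.225]
tool_rot: [0.709, 0.705, 0.0, 0.0]
ft_force: [-0.2, 0.5, 4.0]
grip_width: 0.0191
```

Emit:
drive_tool(
  plan=[
    [[0, 0, 0, 0, 0, 0], [0, 0, 0, 0, 0, 0], [0, 0, 0, 0, 0, 0], [0, 0, 0, 0, 0, 0], [0, 0, 0, 0, 0, 0], [0, 0, 0, 0, 0, 0]],
  ],
  grip=0,
)

```text
time: 16.45
position: [0.6512, -0.0096, 0.224]
tool_rot: [0.709, 0.705, -0.0, -0.0]
ft_force: [0.8, -0.5, -0.2]
grip_width: 0.0716
```

Emit:
drive_tool(
  plan=[
    [[0, 0, 0.6, 0, 0, 0], [0, 0, 1, 0, 0, 0], [0, 0, 1, 0, 0, 0], [0, 0, 1, 0, 0, 0], [0, 0, 0.2, 0, 0, 0]],
  ],
)

```text
time: 17.08
position: [0.6518, -0.0097, 0.322]
tool_rot: [0.709, 0.705, 0.002, 0.002]
ft_force: [0.5, 0.5, 0.4]
grip_width: 0.0868
```

Emit:
drive_tool(
  plan=[
    [[-0.94, 0.08, 0, 0, 0, 0], [-0.94, 0.08, 0, 0, 0, 0], [-0.94, 0.08, 0, 0, 0, 0], [-0.94, 0.08, 0, 0, 0, 0], [-0.94, 0.08, 0, 0, 0, 0], [-0.94, 0.08, 0, 0, 0, 0], [-0.94, 0.08, 0, 0, 0, 0], [-0.94, 0.08, 0, 0, 0, 0]],
  ],
)

```text
time: 18.08
position: [0.4622, 0.0065, 0.3188]
tool_rot: [0.709, 0.705, -0.0, -0.0]
ft_force: [0.4, -0.9, -0.2]
grip_width: 0.0871
```

```bash
python3 look.py s2
```

```text
[0.46218313 0.00651241 0.31878215] [ 7.09266959e-01  7.04939907e-01 -1.80111012e-04 -2.75250380e-04] [ 0.38968986 -0.93059405 -0.20163945] 18.075
```

View pics/s2.png

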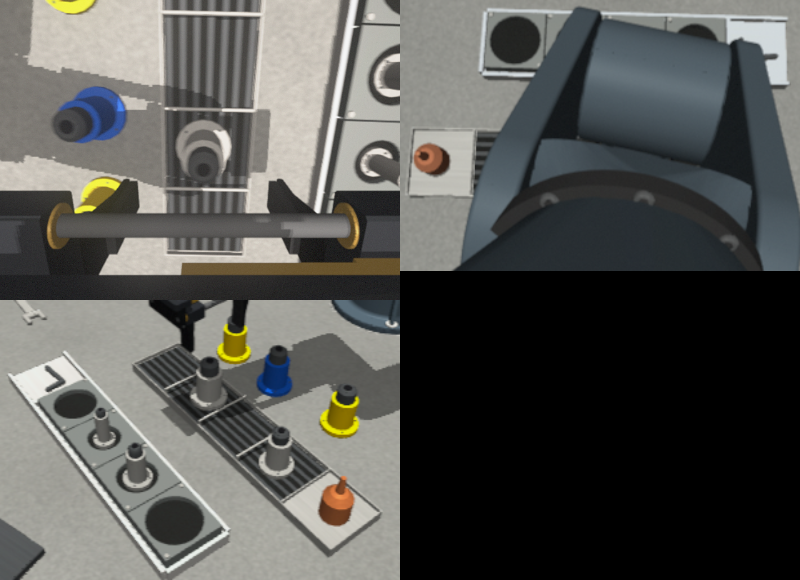

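Emit:
drive_tool(
  plan=[
    [[0, 0, -1, 0, 0, 0], [0, 0, -1, 0, 0, 0], [0, 0, -1, 0, 0, 0], [0, 0, -0.9, 0, 0, 0], [0, 0, -0.2, 0, 0, 0], [0, 0, 0, 0, 0, 0]],
  ],
)

```text
time: 18.98
position: [0.464, 0.0062, 0.2164]
tool_rot: [0.709, 0.705, 0.0, 0.0]
ft_force: [-0.3, -0.0, 0.2]
grip_width: 0.0871
```

Emit:
drive_tool(
  plan=[
    [[0, 0, 0, 0, 0, 0], [0, 0, 0, 0, 0, 0], [0, 0, 0, 0, 0, 0], [0, 0, 0, 0, 0, 0], [0, 0, 0, 0, 0, 0], [0, 0, 0, 0, 0, 0], [0, 0, 0, 0, 0, 0]],
  ],
  grip=1,
  force=45,
)

```text
time: 19.85
position: [0.4633, 0.0064, 0.2166]
tool_rot: [0.709, 0.705, 0.0, 0.0]
ft_force: [-0.3, -0.2, 0.1]
grip_width: 0.0402
```

Emit:
drive_tool(
  plan=[
    [[0, 0, 0.4, 0, 0, 0], [0, 0, 0.8, 0, 0, 0], [0, 0, 0.9, 0, 0, 0], [0, 0, 0.9, 0, 0, 0], [0, 0, 1, 0, 0, 0], [0, 0, 0.2, 0, 0, 0]],
  ],
)

```text
time: 20.6
position: [0.463, 0.0065, 0.3227]
tool_rot: [0.709, 0.705, 0.001, 0.001]
ft_force: [0.2, -0.0, -4.2]
grip_width: 0.0403
```

Emit:
drive_tool(
  plan=[
    [[0.97, 0.82, 0, 0, 0, 0], [0.97, 0.82, 0, 0, 0, 0], [0.97, 0.82, 0, 0, 0, 0], [0.97, 0.82, 0, 0, 0, 0], [0.97, 0.82, 0, 0, 0, 0], [0.97, 0.82, 0, 0, 0, 0], [0.97, 0.82, 0, 0, 0, 0], [0.97, 0.82, 0, 0, 0, 0]],
  ],
)

```text
time: 21.6
position: [0.657, 0.171, 0.3192]
tool_rot: [0.709, 0.705, -0.002, -0.001]
ft_force: [0.5, -0.4, -4.0]
grip_width: 0.0403
```

Emit:
drive_tool(
  plan=[
    [[0, 0, 0, 0, 0, 0], [0, 0, -0.8, 0, 0, 0], [0, 0, -0.8, 0, 0, 0], [0, 0, -0.7, 0, 0, 0], [0, 0, -0.6, 0, 0, 0], [0, 0, -0.4, 0, 0, 0], [0, 0, 0, 0, 0, 0]],
  ],
)

```text
time: 22.48
position: [0.6569, 0.1703, 0.238]
tool_rot: [0.709, 0.705, -0.001, -0.001]
ft_force: [-0.4, -0.8, -5.2]
grip_width: 0.0403
```

Emit:
drive_tool(
  plan=[
    [[0, 0, -0.16, 0, 0, 0], [0, 0, -0.16, 0, 0, 0], [0, 0, -0.12, 0, 0, 0], [0, 0, -0.06, 0, 0, 0], [0, 0, -0.06, 0, 0, 0], [0, 0, -0.04, 0, 0, 0], [0, 0, 0, 0, 0, 0]],
  ],
)

```text
time: 23.35
position: [0.6572, 0.1704, 0.2247]
tool_rot: [0.709, 0.705, 0.0, 0.0]
ft_force: [-1.0, 0.2, 0.2]
grip_width: 0.0399
```

Emit:
drive_tool(
  plan=[
    [[0, 0, -0.05, 0, 0, 0], [0, 0, 0, 0, 0, 0]],
  ],
)

```text
time: 23.6
position: [0.6572, 0.1704, 0.2246]
tool_rot: [0.709, 0.705, 0.0, 0.0]
ft_force: [-3.7, -1.0, 6.3]
grip_width: 0.0402
```

Emit:
drive_tool(
  plan=[
    [[0, 0, 0, 0, 0, 0], [0, 0, 0, 0, 0, 0], [0, 0, 0, 0, 0, 0], [0, 0, 0, 0, 0, 0], [0, 0, 0, 0, 0, 0], [0, 0, 0, 0, 0, 0]],
  ],
  grip=0,
)

```text
time: 24.35
position: [0.6572, 0.1704, 0.2227]
tool_rot: [0.709, 0.705, -0.0, -0.0]
ft_force: [-0.5, 0.5, -0.3]
grip_width: 0.0855
```

Emit:
drive_tool(
  plan=[
    [[0, 0, 0.6, 0, 0, 0], [0, 0, 1, 0, 0, 0], [0, 0, 1, 0, 0, 0], [0, 0, 1, 0, 0, 0], [0, 0, 0.4, 0, 0, 0]],
  ],
)

```text
time: 24.98
position: [0.6577, 0.1705, 0.3257]
tool_rot: [0.709, 0.705, 0.002, 0.001]
ft_force: [-0.3, -0.2, 0.7]
grip_width: 0.0869
```

Emit:
drive_tool(
  plan=[
    [[-0.89, 0.04, 0, 0, 0, 0], [-0.89, 0.04, 0, 0, 0, 0], [-0.89, 0.04, 0, 0, 0, 0], [-0.89, 0.04, 0, 0, 0, 0], [-0.89, 0.04, 0, 0, 0, 0], [-0.89, 0.04, 0, 0, 0, 0], [-0.89, 0.04, 0, 0, 0, 0], [-0.89, 0.04, 0, 0, 0, 0]],
  ],
)

```text
time: 25.98
position: [0.4783, 0.1784, 0.3228]
tool_rot: [0.709, 0.705, -0.0, -0.0]
ft_force: [-0.2, 0.2, 0.8]
grip_width: 0.087
```

```bash
python3 look.py x2
```

```text
[0.47831461 0.17839377 0.32279085] [ 7.09279791e-01  7.04927062e-01 -9.57879059e-05 -8.37328542e-05] [-0.15106655  0.23995819  0.78585728] 25.975
```

View pics/x2.png

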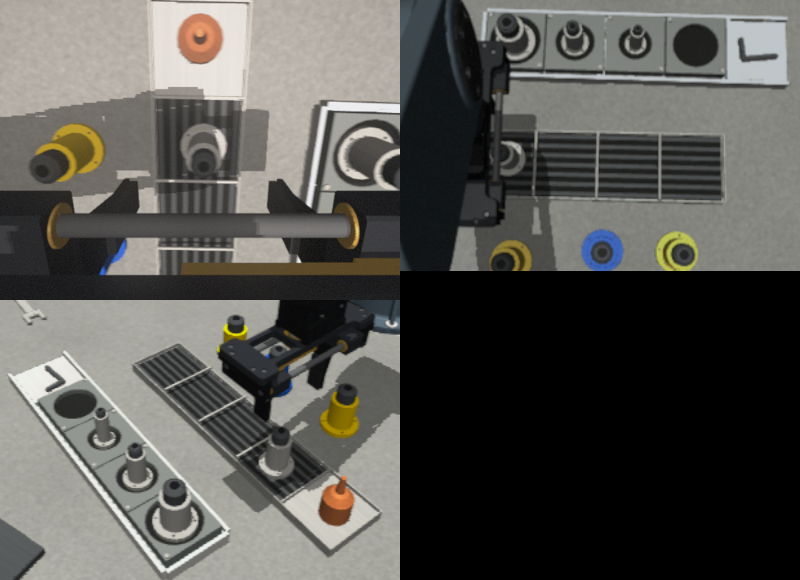

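Emit:
drive_tool(
  plan=[
    [[0.03, 0, -1, 0, 0, 0], [0, 0, -1, 0, 0, 0], [0, 0, -1, 0, 0, 0], [0, 0, -0.9, 0, 0, 0], [0, 0, -0.34, 0, 0, 0], [0, 0, 0, 0, 0, 0]],
  ],
)

```text
time: 26.88
position: [0.4806, 0.1783, 0.2164]
tool_rot: [0.709, 0.705, -0.0, -0.0]
ft_force: [-0.1, -0.6, -0.1]
grip_width: 0.0871
```

Emit:
drive_tool(
  plan=[
    [[0, 0, 0, 0, 0, 0], [0, 0, 0, 0, 0, 0], [0, 0, 0, 0, 0, 0], [0, 0, 0, 0, 0, 0], [0, 0, 0, 0, 0, 0], [0, 0, 0, 0, 0, 0], [0, 0, 0, 0, 0, 0]],
  ],
  grip=1,
  force=40,
)

```text
time: 27.75
position: [0.48, 0.1784, 0.2168]
tool_rot: [0.709, 0.705, 0.0, 0.0]
ft_force: [0.4, 0.0, -0.3]
grip_width: 0.0332
```

Emit:
drive_tool(
  plan=[
    [[0, 0, 0.4, 0, 0, 0], [0, 0, 0.8, 0, 0, 0], [0, 0, 1, 0, 0, 0], [0, 0, 1, 0, 0, 0], [0, 0, 1, 0, 0, 0], [0, 0, 0.6, 0, 0, 0], [0, 0, 0, 0, 0, 0]],
  ],
)

```text
time: 28.62
position: [0.48, 0.1784, 0.3376]
tool_rot: [0.709, 0.705, 0.001, 0.001]
ft_force: [0.0, -0.6, -3.7]
grip_width: 0.0334
```

Emit:
drive_tool(
  plan=[
    [[0.56, -0.92, 0, 0, 0, 0], [0.56, -0.92, 0, 0, 0, 0], [0.56, -0.93, 0, 0, 0, 0], [0.56, -0.93, 0, 0, 0, 0], [0.56, -0.93, 0, 0, 0, 0], [0.56, -0.93, 0, 0, 0, 0]],
  ],
)

```text
time: 29.38
position: [0.5638, 0.0386, 0.3351]
tool_rot: [0.709, 0.705, -0.001, -0.001]
ft_force: [-0.0, 0.1, -4.6]
grip_width: 0.033
```

Emit:
drive_tool(
  plan=[
    [[0.56, -0.93, 0, 0, 0, 0], [0.56, -0.93, 0, 0, 0, 0], [0.56, -0.92, 0, 0, 0, 0], [0.56, -0.92, 0, 0, 0, 0], [0.56, -0.92, 0, 0, 0, 0], [0.56, -0.92, 0, 0, 0, 0], [0, 0, 0, 0, 0, 0]],
  ],
)

```text
time: 30.25
position: [0.649, -0.1017, 0.3363]
tool_rot: [0.71, 0.704, 0.0, 0.001]
ft_force: [-0.1, 0.7, -3.6]
grip_width: 0.0333
```

Emit:
drive_tool(
  plan=[
    [[0, 0, -0.8, 0, 0, 0], [0, 0, -0.9, 0, 0, 0], [0, 0, -0.9, 0, 0, 0], [0, 0, -0.7, 0, 0, 0], [0, 0, -0.4, 0, 0, 0], [0, 0, -0.2, 0, 0, 0], [0, 0, 0, 0, 0, 0]],
  ],
)

```text
time: 31.12
position: [0.6481, -0.0991, 0.2394]
tool_rot: [0.709, 0.705, 0.0, 0.0]
ft_force: [-0.1, 0.2, -3.2]
grip_width: 0.0332
```

Emit:
drive_tool(
  plan=[
    [[0, 0, -0.16, 0, 0, 0], [0, 0, -0.16, 0, 0, 0], [0, 0, -0.12, 0, 0, 0], [0, 0, -0.06, 0, 0, 0], [0, 0, -0.06, 0, 0, 0], [0, 0, -0.06, 0, 0, 0], [0, 0, 0, 0, 0, 0]],
  ],
)

```text
time: 32.0
position: [0.6479, -0.0991, 0.2248]
tool_rot: [0.709, 0.705, 0.0, 0.0]
ft_force: [-2.5, 0.5, 4.2]
grip_width: 0.033
```

Floor contact: the force went from −3.2 to +4.2 N. I'll release, rise and back away.

Emit:
drive_tool(
  plan=[
    [[0, 0, 0, 0, 0, 0], [0, 0, 0, 0, 0, 0], [0, 0, 0, 0, 0, 0], [0, 0, 0, 0, 0, 0], [0, 0, 0, 0, 0, 0], [0, 0, 0, 0, 0, 0]],
  ],
  grip=0,
)

```text
time: 32.75
position: [0.6479, -0.0991, 0.2237]
tool_rot: [0.709, 0.705, 0.0, -0.0]
ft_force: [0.2, -0.8, 0.5]
grip_width: 0.0826
```

Emit:
drive_tool(
  plan=[
    [[0, 0, 0.6, 0, 0, 0], [0, 0, 1, 0, 0, 0], [0, 0, 1, 0, 0, 0], [0, 0, 1, 0, 0, 0], [0, 0, 1, 0, 0, 0], [0, 0, 1, 0, 0, 0]],
  ],
)

```text
time: 33.5
position: [0.6478, -0.099, 0.3659]
tool_rot: [0.709, 0.705, 0.0, 0.001]
ft_force: [0.1, -0.2, 0.5]
grip_width: 0.087
```

Emit:
drive_tool(
  plan=[
    [[-0.2, -1, 0, 0, 0, 0], [-0.4, -1, 0, 0, 0, 0], [-0.6, -1, 0, 0, 0, 0], [-0.6, -1, 0, 0, 0, 0], [-0.6, -1, 0, 0, 0, 0], [-0.6, -1, 0, 0, 0, 0], [-0.6, -1, 0, 0, 0, 0], [-0.6, -1, 0, 0, 0, 0]],
  ],
)

```text
time: 34.5
position: [0.5424, -0.2999, 0.365]
tool_rot: [0.709, 0.705, 0.0, 0.001]
ft_force: [-0.1, 0.5, 0.2]
grip_width: 0.0872
```

Emit:
drive_tool(
  plan=[
    [[-0.5, -1, 0, 0, 0, -0.5], [-0.5, -1, 0, 0, 0, -0.5], [-0.5, -1, 0, 0, 0, -0.5], [-0.5, -1, 0, 0, 0, -0.5], [-0.5, -1, 0, 0, 0, -0.5], [-0.5, -1, 0, 0, 0, -0.5], [0, 0, 0, 0, 0, 0], [0, 0, 0, 0, 0, 0]],
  ],
)

```text
time: 35.5
position: [0.468, -0.4485, 0.3643]
tool_rot: [0.811, 0.585, 0.0, -0.0]
ft_force: [1.0, 0.6, -0.5]
grip_width: 0.0866
```

```bash
python3 - <<'E'
from pins import *
t=camera("top")[:,:,::-1].copy(); s=camera("scene")[:,:,::-1].copy(); t0=t.copy()
N=dict(x=(.658,.171,.060,20),m=(.6545,.081,.042,14),s=(.651,-.0093,.033,12),l=(.6473,-.0989,.051,17))
for k,(x,y,d,w) in N.items():
    c=proj("top",[x,y,.028]).round().astype(int)
    p,cov=circ("top",t0,*c,w,d,.028,75)
    # contour of dark recess
    g=t0.max(2)
    print(k,p,cov,"off mm",(p-[x,y])*1e3)
    for n,im in (("top",t),("scene",s)):
        q=np.array([proj(n,[x+d/2*np.cos(a),y+d/2*np.sin(a),.028]) for a in np.linspace(0,6.28,40)])
        cv2.polylines(im,[(q*16).round().astype(np.int32)],True,(0,0,255),1,cv2.LINE_AA,4)
A=cv2.resize(t[100:170,180:435],None,fx=3,fy=3); B=cv2.resize(s[130:340,140:440],(500,350))
B=cv2.copyMakeBorder(B,0,0,0,A.shape[1]-500,0)
cv2.imwrite("pics/end.png",np.vstack([A,B])); print(robot.get_obs()['time'])
E
```

```text
x [0.64715752 0.17327157] 15 off mm [-10.84248137   2.2715701 ]
m [0.65331429 0.08049544] 15 off mm [-1.18571479 -0.50455549]
s [ 0.65015348 -0.00991137] 16 off mm [-0.84651948 -0.61136754]
l [ 0.64688867 -0.09954906] 14 off mm [-0.41132873 -0.64905813]
35.6
```

View pics/end.png

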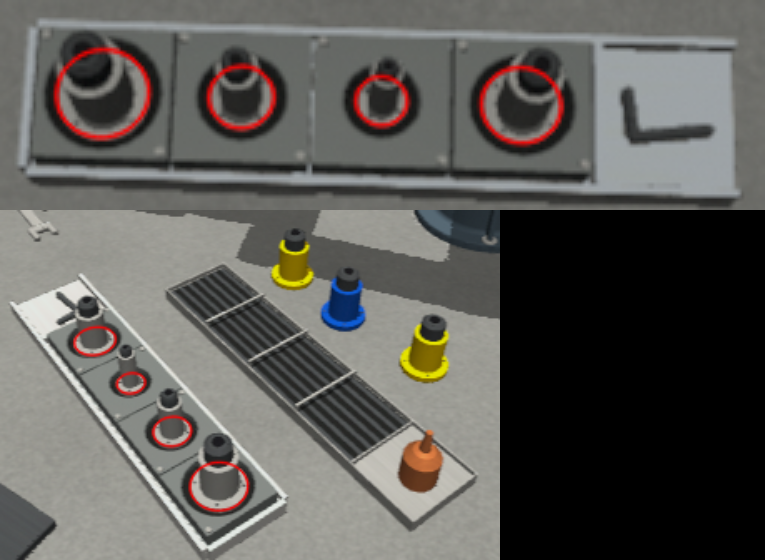

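The overlay shows all four feet on the drawn circles at the nest centres. The −10.8 mm fit for pin_xlarge must be a wrong edge, because its foot matches the circle in both views. Handing in.

```bash
python3 -c "
from rig import robot
print(robot.hand_in()); o=robot.get_obs(); print(o['time'],o['ft_force'])"
```

```text
the job is handed in; nothing more can be done
None
the job is handed in; nothing more can be done
```

All four blow pins now stand upright in the nests cut for their feet, and I handed the job in at about 36 s of the 102 s allowed. I moved them in the order medium, small, extra-large, large. Each pin touched its recess floor before I let go: the upward force on the tool rose by about 5–11 N from hanging to contact.

**Last checks:**
- **Centring:** in the final top picture, the small, medium and large feet measured within about 1.3 mm of their nest centres.
- **Extra-large pin:** the automatic fit disagreed, giving 10.8 mm off centre. I took this as the fit catching a wrong edge. The circle drawn at the nest centre lies on the pin's foot in both the top and scene views, and the tool let go about 1 mm from that centre. I did not measure it again.
- **Surroundings:** the oil can still stands, the blue and yellow pins were not touched, and the arm was well clear when I handed in.

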